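# Couple and latch the hitch, nest the ball caps

## Task

Take the orange cap off the tow ball, lower the loose coupler gently over the ball so that its drawbar lies in the yellow forked rest, and then press its red latch lever fully down. Nest all the orange caps that are there, the one from the ball included, mouth down over one another on the green post, each fully home. The caps are thin plastic, so hold them with a light grip of 20 to 30 N, and leave the plug gauge, the paint marker and the screwdriver alone.

Things in the scene. Friction and masses are not known exactly. Their poses are not given: they have to be found in the camera images.
- ball (a point): centre of the 40 mm steel tow ball, 46 mm above the trolley top, on a 22 mm neck, on the dark steel base plate of the fixed coupling stand (plate 250 x 90 mm, 10 mm thick). The stand's x points from the ball away from the forked rest; z up
- rest (a point): floor of the yellow forked rest of the stand, 158 mm behind the ball (along the stand's -x), 50 mm above the trolley top: a slot 38 mm wide and 16 mm long, with flared walls about 35 mm high, in which the drawbar lies when coupled; wall tops 85 mm above the trolley top
- socket (a point): the point inside the loose coupler where the ball's centre comes to lie: on the axis of its round socket head (62 mm across, 46 mm high, hollow from below, bore about 45 mm, 36 mm deep), 16 mm above its underside. The coupler's x points to its nose, away from the drawbar; z up.
- bar (a point): the coupler's drawbar, an aluminium bar 30 mm wide and 30 mm high from 26 to 198 mm behind the socket axis, near the centre of mass: a good place to grip it across. This point lies on the bar's centre line, 108 mm behind the socket axis, 19 mm higher than the socket point (35 mm above the coupler's underside).
- latch (a joint): latch lever of the coupler: 0 rad when pressed fully down, lying along the top of the coupler; stands at 0.7 to 0.95 at the start, rear end raised. Its hinge lies across the coupler, 18 mm ahead of the socket axis and 40 mm above the socket point. It stays where it is left; pressing it takes about 3 to 8 N at its outer half, more nearer the hinge
- latch_tip (a point): rear end of the latch lever, 95 mm from its hinge, at mid-thickness; the last 40 mm are a red grip 24 mm wide and 9 mm thick. The lever's x points from the tip to the hinge
- post (a point): fixed cap post: top of its round foot (96 mm across, 8 mm thick) on its axis, 8 mm above the trolley top. A green tapered plug stands on it, 61 mm across below and 52 mm high, and centres the first cap, which stands on the foot
- cap_on_ball_mid (a point): orange plastic tow-ball cap, a hollow tapered cup standing mouth down with a knob on top: 70 mm across the mouth, 48 mm across the flat top, 60 mm high plus a round knob 22 mm across and 24 mm high (84 mm over all). The point lies on its axis, 42 mm above its mouth rim; z up. It stands over the tow ball at the start, on the stand's base plate
- cap_on_ball: the same cap as point cap_on_ball_mid; origin at the centre of its mouth rim. Wall 2 mm, weighs about 60 g; thin plastic with a weighted black rubber rim, 73 mm across; it cracks when the forces of both fingers on it add up to over 100 N (a grip of 50 N). A cap put over another rests on its knob, 27 mm higher
- cap_1_mid (a point): orange plastic tow-ball cap, a hollow tapered cup standing mouth down with a knob on top: 70 mm across the mouth, 48 mm across the flat top, 60 mm high plus a round knob 22 mm across and 24 mm high (84 mm over all). The point lies on its axis, 42 mm above its mouth rim; z up. It stands on the trolley at the start, or is absent (three to five of cap_1 to cap_5 are there)
- cap_1: the same cap as point cap_1_mid; origin at the centre of its mouth rim. Wall 2 mm, weighs about 60 g; thin plastic with a weighted black rubber rim, 73 mm across; it cracks when the forces of both fingers on it add up to over 100 N (a grip of 50 N). A cap put over another rests on its knob, 27 mm higher
- cap_2_mid (a point): orange plastic tow-ball cap, a hollow tapered cup standing mouth down with a knob on top: 70 mm across the mouth, 48 mm across the flat top, 60 mm high plus a round knob 22 mm across and 24 mm high (84 mm over all). The point lies on its axis, 42 mm above its mouth rim; z up. It stands on the trolley at the start, or is absent (three to five of cap_1 to cap_5 are there)
- cap_2: the same cap as point cap_2_mid; origin at the centre of its mouth rim. Wall 2 mm, weighs about 60 g; thin plastic with a weighted black rubber rim, 73 mm across; it cracks when the forces of both fingers on it add up to over 100 N (a grip of 50 N). A cap put over another rests on its knob, 27 mm higher
- cap_3_mid (a point): orange plastic tow-ball cap, a hollow tapered cup standing mouth down with a knob on top: 70 mm across the mouth, 48 mm across the flat top, 60 mm high plus a round knob 22 mm across and 24 mm high (84 mm over all). The point lies on its axis, 42 mm above its mouth rim; z up. It stands on the trolley at the start, or is absent (three to five of cap_1 to cap_5 are there)
- cap_3: the same cap as point cap_3_mid; origin at the centre of its mouth rim. Wall 2 mm, weighs about 60 g; thin plastic with a weighted black rubber rim, 73 mm across; it cracks when the forces of both fingers on it add up to over 100 N (a grip of 50 N). A cap put over another rests on its knob, 27 mm higher
- cap_4_mid (a point): orange plastic tow-ball cap, a hollow tapered cup standing mouth down with a knob on top: 70 mm across the mouth, 48 mm across the flat top, 60 mm high plus a round knob 22 mm across and 24 mm high (84 mm over all). The point lies on its axis, 42 mm above its mouth rim; z up. It stands on the trolley at the start, or is absent (three to five of cap_1 to cap_5 are there)
- cap_4: the same cap as point cap_4_mid; origin at the centre of its mouth rim. Wall 2 mm, weighs about 60 g; thin plastic with a weighted black rubber rim, 73 mm across; it cracks when the forces of both fingers on it add up to over 100 N (a grip of 50 N). A cap put over another rests on its knob, 27 mm higher
- cap_5_mid (a point): orange plastic tow-ball cap, a hollow tapered cup standing mouth down with a knob on top: 70 mm across the mouth, 48 mm across the flat top, 60 mm high plus a round knob 22 mm across and 24 mm high (84 mm over all). The point lies on its axis, 42 mm above its mouth rim; z up. It stands on the trolley at the start, or is absent (three to five of cap_1 to cap_5 are there)
- cap_5: the same cap as point cap_5_mid; origin at the centre of its mouth rim. Wall 2 mm, weighs about 60 g; thin plastic with a weighted black rubber rim, 73 mm across; it cracks when the forces of both fingers on it add up to over 100 N (a grip of 50 N). A cap put over another rests on its knob, 27 mm higher
- coupler: the loose coupler; origin on the socket axis at its underside, x to the nose. It weighs about 0.55 kg and first stands level on the trolley, on its socket head and a rear foot (40 mm wide, hanging 20 mm under the bar, 183 to 197 mm behind the socket axis, so behind the forked rest when coupled). When it is seated, its underside is 30 mm above the trolley top
- stand: the fixed coupling stand; origin under the ball at the trolley top
- plug_gauge: bystander: stepped steel plug gauge, 48 mm across, 98 mm high, standing; origin at its underside; leave it alone
- marker: bystander: white and black paint marker, 135 mm long, 22 mm thick, lying along its y; leave it alone
- driver: bystander: screwdriver with a yellow handle, 200 mm long, 32 mm thick, lying along its y; leave it alone
Things that resemble listed ones, but are neither listed nor needed, are in the scene too. What is shaped like the cap_5 but pink or purple is not meant.

How it is judged (in metres and radians):
On the way, in this order (a step that is already met when the one before it is completed fails the run):
1. the coupler's socket sits fully down on the ball, level, drawbar in the forked rest, with the latch lever still up (distance between socket and ball below 0.006 m and angle between socket's own z axis and vertical below 0.07 rad and angle between the x axis of socket and the x axis of ball, either way round below 0.08 rad and horizontal distance between bar and rest below 0.062 m and value of joint latch above 0.5 rad), for 0.2 s.
2. the latch lever is pressed fully down on the seated coupler (distance between socket and ball below 0.006 m and angle between socket's own z axis and vertical below 0.07 rad and angle between the x axis of socket and the x axis of ball, either way round below 0.08 rad and horizontal distance between bar and rest below 0.062 m and value of joint latch below 0.1 rad), for 0.2 s.
At the end, for the whole second after the job is handed in: Socket within 6 mm of the ball's centre; coupler level and in line with the stand within 4 degrees, bar in the rest; latch within 0.10 rad of down; each cap upright within 7 degrees, within 12 mm of the post's axis, home (rim 27 mm, -6/+7, above the last, the first on the foot); all at rest (all of step 2 and linear speed of each of coupler, cap_on_ball, cap_1, cap_2, cap_3, cap_4, cap_5 below 0.02 m/s and horizontal distance between each of cap_on_ball_mid, cap_1_mid, cap_2_mid, cap_3_mid, cap_4_mid, cap_5_mid and post below 0.012 m and angle between each of cap_on_ball_mid, cap_1_mid, cap_2_mid, cap_3_mid, cap_4_mid, cap_5_mid's own z axis and vertical below 0.12 rad and (z of cap_on_ball_mid in the frame of post between 0.036 and 0.049 m or z of cap_on_ball_mid in the frame of post between 0.063 and 0.076 m or z of cap_on_ball_mid in the frame of post between 0.09 and 0.103 m or z of cap_on_ball_mid in the frame of post between 0.117 and 0.13 m or z of cap_on_ball_mid in the frame of post between 0.144 and 0.157 m or z of cap_on_ball_mid in the frame of post between 0.171 and 0.184 m) and (z of cap_1_mid in the frame of post between 0.036 and 0.049 m or z of cap_1_mid in the frame of post between 0.063 and 0.076 m or z of cap_1_mid in the frame of post between 0.09 and 0.103 m or z of cap_1_mid in the frame of post between 0.117 and 0.13 m or z of cap_1_mid in the frame of post between 0.144 and 0.157 m or z of cap_1_mid in the frame of post between 0.171 and 0.184 m) and (z of cap_2_mid in the frame of post between 0.036 and 0.049 m or z of cap_2_mid in the frame of post between 0.063 and 0.076 m or z of cap_2_mid in the frame of post between 0.09 and 0.103 m or z of cap_2_mid in the frame of post between 0.117 and 0.13 m or z of cap_2_mid in the frame of post between 0.144 and 0.157 m or z of cap_2_mid in the frame of post between 0.171 and 0.184 m) and (z of cap_3_mid in the frame of post between 0.036 and 0.049 m or z of cap_3_mid in the frame of post between 0.063 and 0.076 m or z of cap_3_mid in the frame of post between 0.09 and 0.103 m or z of cap_3_mid in the frame of post between 0.117 and 0.13 m or z of cap_3_mid in the frame of post between 0.144 and 0.157 m or z of cap_3_mid in the frame of post between 0.171 and 0.184 m) and (z of cap_4_mid in the frame of post between 0.036 and 0.049 m or z of cap_4_mid in the frame of post between 0.063 and 0.076 m or z of cap_4_mid in the frame of post between 0.09 and 0.103 m or z of cap_4_mid in the frame of post between 0.117 and 0.13 m or z of cap_4_mid in the frame of post between 0.144 and 0.157 m or z of cap_4_mid in the frame of post between 0.171 and 0.184 m) and (z of cap_5_mid in the frame of post between 0.036 and 0.049 m or z of cap_5_mid in the frame of post between 0.063 and 0.076 m or z of cap_5_mid in the frame of post between 0.09 and 0.103 m or z of cap_5_mid in the frame of post between 0.117 and 0.13 m or z of cap_5_mid in the frame of post between 0.144 and 0.157 m or z of cap_5_mid in the frame of post between 0.171 and 0.184 m)); the robot touches nothing.
It fails at once if the forces of the fingers on a cap, added up, pass 100 N (contact force between the fingers and cap_on_ball above 100 N or contact force between the fingers and cap_1 above 100 N or contact force between the fingers and cap_2 above 100 N or contact force between the fingers and cap_3 above 100 N or contact force between the fingers and cap_4 above 100 N or contact force between the fingers and cap_5 above 100 N).
It fails at once if the coupler is slammed or forced onto the stand with more than 60 N (contact force between coupler and stand above 60 N).
It fails at once if the plug gauge, paint marker or screwdriver is moved by more than 30 mm (distance of any of plug_gauge, marker, driver from where it was at the start of the episode above 0.03 m).
Of cap_1, cap_2, cap_3, cap_4, cap_5 only 3 to 5 are there at a start; the rules pass over those that are not, and their reading is None.
At some moment in a run one of cap_on_ball, cap_1, cap_2, cap_3, cap_4, cap_5 may be knocked a few centimetres aside while the robot is not near it.
It also fails if it takes over 210 s, if anything falls off the work surface, if the arm or the gripper's body presses on something with over 40 N, if the wrist force passes 120 N, or if a joint passes its speed limit or range.

## Robot

A 6-joint arm with a two-finger parallel gripper is mounted at the origin on a cart in front of the work surface, level with it; the furniture and walls round the work are solid. World frame = base frame: x ahead of the robot, y to its left, z up, the work surface at z = 0. Lengths are in mm, angles in rad, forces in N, time in s.
With the tool pointing down it reaches from about 350 to 975 mm from the base axis. Payload 7.1 kg.
Tool frame: the origin (TCP) lies on the front face of the gripper's body, between the roots of the fingers; the fingertips stand 80 mm ahead of it and the grasp point (between the pads) lies 61 mm ahead of it (env.tips_ahead is the distance from the TCP to the fingertips, in mm); z points along the fingers, y is the direction in which the jaws open and shut (so a half turn about z gives the same grasp; the last joint's range is limited). The gripper opens to 88 mm and grips with 3 to 60 N. Pads are 20 mm wide; open, the fingers measure 115 mm over their backs; the gripper's body (75 mm by 178 mm) begins 61 mm behind the grasp point.
Start: joints at [-1.212, 0.423, 1.63, -0, 1.089, -0.019], TCP at [230.564, -580.901, 302.675] pointing down, gripper open.
Joint ranges: [-3, 3], [-0.9, 2.11], [0.09, 2.58], [-1.31, 4.45], [0.11, 2.69], [-2.54, 2.54]. Speed limits (rad/s): [2.39, 2.39, 3.01, 3.14, 3.14, 3.14].

## Interface

Orientations are given as a unit quaternion [x, y, z, w].
In Python, from station import env, set_gripper, viewer, workorder gives the robot as it stands. Calls block until the motion is done:
- env.reach(position, orientation): joint-space move of the TCP to a pose.
- env.move_l(position, rot=None, rate=150, f_stop=None): straight line of the TCP; rot=None keeps the orientation; rate is the mean speed in mm/s. With f_stop (N) it stops when the force on the tool has changed by that much, and returns True; else False.
- env.move_joints(angles): joint-space move.
- set_gripper(opening): finger opening in mm; the grip force is fixed at half the most; returns when the fingers have stopped.
- env.hold(seconds).
- env.ik(position, orientation): joint angles nearest the present ones, or None.
- env.read_state(): the state.
- viewer.camera(name): name is "scene" or "top" or "wrist"; returns the picture (420x560x3 uint8, blue, green, red); there is no depth.
- viewer.camera_params(name): a dict with "fx", "fy", "cx", "cy" (pixels), "dist" ([k1, k2, p1, p2, k3] as OpenCV has them; the pictures are not rectified), "pose" (4x4, takes a point from camera to world coordinates); the wrist camera has in their place "tool_from_camera" (4x4, takes a point from camera to tool coordinates, whose origin is the TCP and whose axes are the flange's). Camera axes: x right, y up, looking along -z (the intrinsics and any distortion apply to the point x, -y, -z); pixel columns grow to the right and rows downward; lengths in mm; the calibration is good to about 2 mm. A picture is of the moment at which its call begins: read the wrist's pose just before it. camera_params takes no time and is no camera call.
A pose or a line that the arm cannot do raises env.IKError and nothing moves.
- workorder.sign_off(): hands the job in, once; it reports no verdict.
The state is a dict: "time_s": time; "qpos": joint angles; "dq": joint speeds; "tau": joint torques, N m; "tool_pos": TCP position; "orientation": TCP orientation; "force": force on the tool from outside, world axes, zero at the start; "wrist_torque": the same for the moment, N m; "width": finger opening in mm.
Only numpy, scipy, OpenCV 4.12 (cv2) and the standard library are available. Lean on these libraries where they do the work, as an engineer would, in place of code of your own. Each camera call takes 0.05 s, during which the arm holds its last target.

## Working session

There is one attempt and no reset: what is moved stays moved. The work goes in short steps, each a Python script; the robot and the scene stay as the last script left them, time stands still between calls to the robot, and variables do not carry over. Pictures are saved under pics/ and viewed, and the job is handed in when it is done.

```bash
ls; mkdir -p pics; python3 - <<'E'
from station import env,set_gripper,viewer,workorder
import cv2
for n in("scene","top","wrist"):
    cv2.imwrite(f"pics/a_{n}.png",viewer.camera(n))
    p=viewer.camera_params(n); print(n,p)
print(env.read_state())
E
```

```text
pics
scene {'fx': 489.03144310530894, 'fy': 489.03144310530894, 'cx': 277.53535546264544, 'cy': 206.30041438598977, 'dist': array([-0.07482343,  0.        ,  0.        ,  0.        ,  0.        ]), 'pose': array([[-8.60091685e-01,  2.18125380e-01, -4.61154651e-01,
         3.92109619e+01],
       [-5.10073966e-01, -3.82198187e-01,  7.70551163e-01,
         8.97406983e+02],
       [-8.17570621e-03,  8.97967630e-01,  4.39985560e-01,
         6.18934377e+02],
       [ 0.00000000e+00,  0.00000000e+00,  0.00000000e+00,
         1.00000000e+00]])}
top {'fx': 444.58363538465017, 'fy': 444.58363538465017, 'cx': 280.89217167045757, 'cy': 218.64367536995059, 'dist': array([-0.09625667,  0.        ,  0.        ,  0.        ,  0.        ]), 'pose': array([[-2.94825943e-02,  9.95440336e-01, -9.07155692e-02,
         4.73550355e+02],
       [-9.99503545e-01, -3.03678756e-02, -8.39382628e-03,
        -5.40824317e+01],
       [-1.11103924e-02,  9.04230612e-02,  9.95841468e-01,
         1.52638892e+03],
       [ 0.00000000e+00,  0.00000000e+00,  0.00000000e+00,
         1.00000000e+00]])}
wrist {'fx'
[... 516 characters left out ...]
       1.00000000e+00]])}
{'time_s': 0.15, 'qpos': array([-1.21202522e+00,  4.23694088e-01,  1.63048821e+00,  2.37437407e-05,
        1.08860728e+00, -1.90073896e-02]), 'dq': array([ 0.00075621, -0.00123455, -0.00431605,  0.00085073, -0.00048319,
       -0.00180572]), 'tau': array([ 6.09721028e-04, -5.44986176e+01, -2.73919237e+01,  6.43966394e-02,
        2.04894837e-02, -1.17042036e-04]), 'tool_pos': array([ 230.44319877, -580.60945455,  302.07255162]), 'orientation': array([ 9.82214264e-01,  1.87762566e-01, -9.08159913e-05, -5.91625124e-04]), 'force': array([ 0.07144362, -0.19200293, -0.2733205 ]), 'wrist_torque': array([-0.02493365, -0.01608205, -0.01533477]), 'width': 87.92719507006777}
```

View pics/a_top.png

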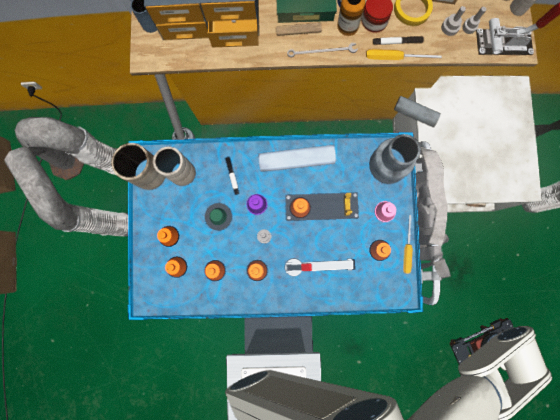

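View pics/a_scene.png

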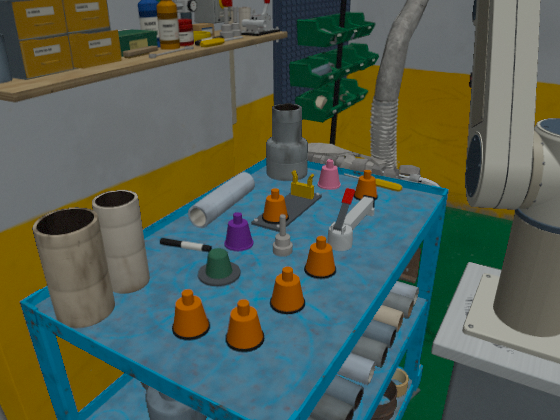

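View pics/a_wrist.png

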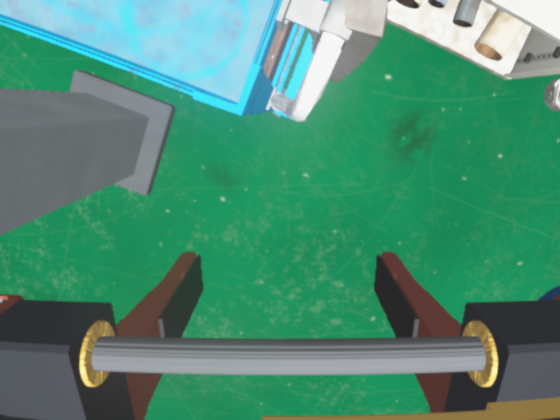

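The choice is easy to list in the top picture:
- **Orange caps:** on the ball (300,206), and loose at (167,236), (175,267), (214,270), (256,270) and (381,250).
- **Lookalikes to avoid:** purple cup (256,203), pink cup (386,211), and other orange items on the bench at the back.
- **Coupler:** head (293,267), bar to (353,265).
- **Post:** (218,215).
- **Bystanders:** plug gauge (264,237), marker (232,175), driver (408,244).

Next is a close crop and the first positions.

View pics/a_crop.png

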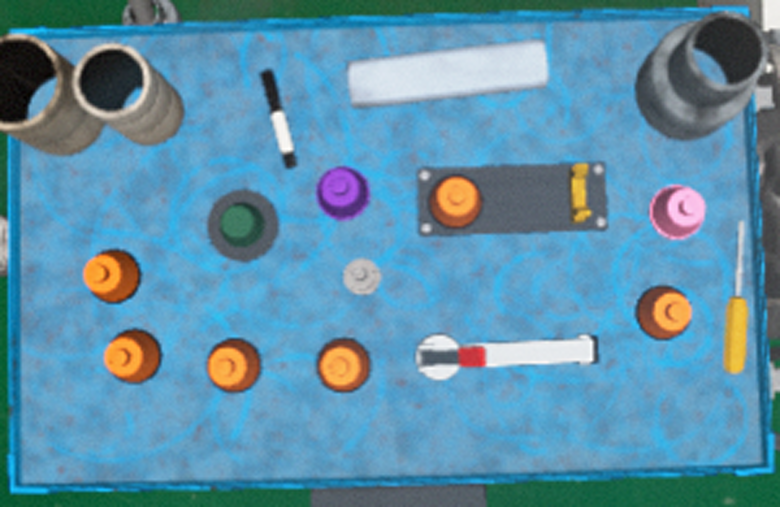

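Orange cap on the ball is confirmed as (300,206) on the dark plate with the yellow fork at (350,205). Pink and purple are separate. Now I'll move closer with the wrist camera.

```bash
python3 - <<'E'
from h import *
env.reach([600,-105,300],down(0))
c,im=snap('wrist','b_ball')
print(env.read_state()['tool_pos'])
for p,z in [((626,167),8),]: print(w2p(c,[*p,z]))
env.reach([580,130,300],down(0))
c,im=snap('wrist','b_post'); print(w2p(c,[[626,167,60]]))
env.reach([447,-160,300],down(0))
c,im=snap('wrist','b_coup'); print(env.read_state()['time_s'])
E
```

```text
[ 599.8561932  -105.8459661   300.00481324]
[[ 41.16734819 162.36410394]]
[[246.24043848 146.01006127]]
4.6083
```

View pics/b_ball.png

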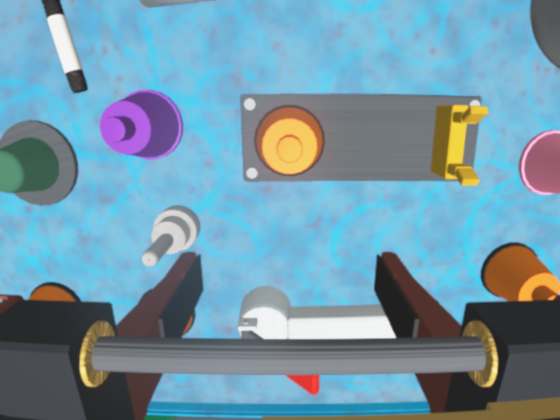

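View pics/b_post.png

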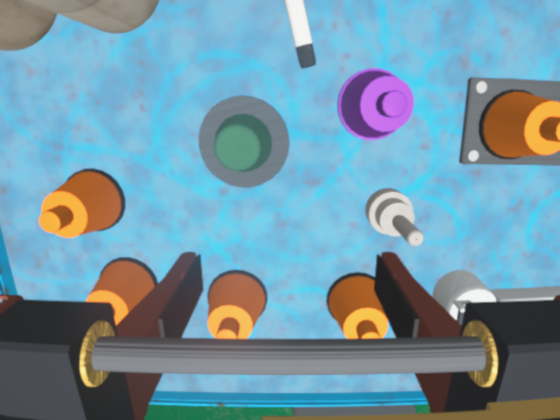

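View pics/b_coup.png

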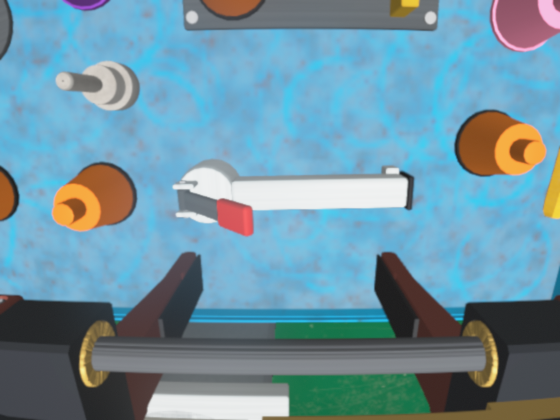

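```bash
python3 - <<'E'
from h import *
def C(x,y,z=300):
    return cam('wrist',{'orientation':down(0),'tool_pos':np.array([x,y,z])})
b=C(599.86,-105.85); p=C(580,130)
print('knob',p2w(b,(290,148),94), 'purple screws', p2w(b,[(250,104),(252,173),(475,104)],10))
print('rim ballcap ', p2w(b,(290,139),10))
im=cv2.imread('pics/b_post.png'); h=cv2.cvtColor(im,cv2.COLOR_BGR2HSV)
# foot: gray low saturation ; plug green
m=((h[...,1]<110)&(h[...,2]<130)).astype(np.uint8); m2=cv2.inRange(h,(65,100,20),(90,255,140))
m=(m|(m2>0)).astype(np.uint8); m[:, :170]=0;m[:,320:]=0;m[:80]=0;m[200:]=0
cs=max(cv2.findContours(m,0,2)[0],key=cv2.contourArea); e=cv2.fitEllipse(cs); print(e, p2w(p,e[0],8))
t=cam('top'); print('post via top foot', p2w(t,(218,215.5),8))
E
```

```text
knob [[ 647.29274568 -107.03165766   94.        ]] purple screws [[ 682.74868549  -67.03166814   10.        ]
 [ 612.13353791  -67.20534411   10.        ]
 [ 685.29947747 -298.67705489   10.        ]]
rim ballcap  [[ 647.63520912 -107.47329885   10.        ]]
((241.59361267089844, 143.3797149658203), (55.19432830810547, 56.992191314697266), 53.906612396240234) [[623.22839272 178.88295557   8.        ]]
post via top foot [[629.33830897 174.90185255   8.        ]]
```

```bash
python3 - <<'E'
from h import *
p=cam('wrist',{'orientation':down(0),'tool_pos':np.array([580,130,300])})
im=cv2.imread('pics/b_post.png')
h=cv2.cvtColor(im,cv2.COLOR_BGR2HSV)
for q in [(208,141),(282,141),(244,180),(244,103),(190,141),(240,145)]: print(q,h[q[1],q[0]])
m=(h[...,2]<125).astype(np.uint8); m[:, :185]=0;m[:,305:]=0;m[:85]=0;m[195:]=0
m=cv2.morphologyEx(m,cv2.MORPH_OPEN,np.ones((5,5)))
cs=max(cv2.findContours(m,0,2)[0],key=cv2.contourArea); e=cv2.fitEllipse(cs); print(e, p2w(p,e[0],8))
print(p2w(p,[(199,141),(289,141),(244,96),(244,186)],8).round(1))
d=im.copy()
for a in np.linspace(0,6.28,30):
    c0=p2w(p,e[0],8)[0]; u=w2p(p,c0+[48*np.cos(a),48*np.sin(a),0])[0]; cv2.circle(d,tuple(int(x) for x in u.round()),1,(0,255,255),-1)
    u=w2p(p,[c0[0]+30.5*np.cos(a),c0[1]+30.5*np.sin(a),8])[0]; cv2.circle(d,tuple(int(x) for x in u.round()),1,(0,0,255),-1)
    
cv2.imwrite('pics/c.png',cv2.resize(d[70:220,150:350],None,fx=3,fy=3))
E
```

```text
(208, 141) [103  39 136]
(282, 141) [104  37 138]
(244, 180) [102  41 136]
(244, 103) [102  40 139]
(190, 141) [ 99 119 225]
(240, 145) [ 79  98 151]
((245.177001953125, 140.84144592285156), (48.486793518066406, 54.06499099731445), 144.76171875) [[625.83198765 175.05184213   8.        ]]
[[626.  223.5   8. ]
 [625.6 129.4   8. ]
 [670.8 174.9   8. ]
 [577.8 177.9   8. ]]
```

View pics/c.png

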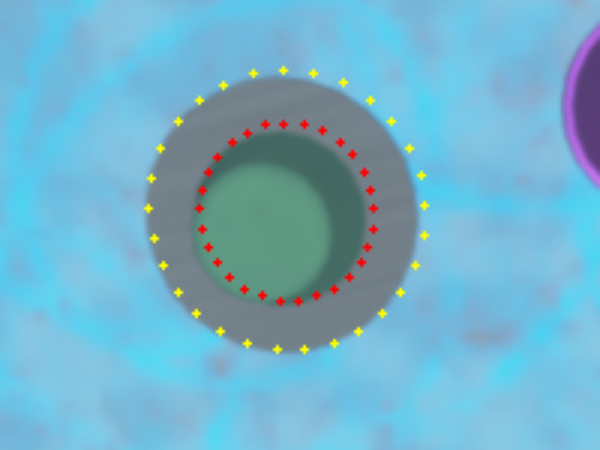

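```bash
cat >> h.py <<'E'
def pick(x,y,rim,yaw=0.,open_=60,clear=270):
    set_gripper(open_)
    env.reach([x,y,clear],down(yaw))
    z=rim+142
    env.move_l([x,y,z+45],rate=300)
    s=env.move_l([x,y,z],rate=80,f_stop=10)
    set_gripper(12); w=env.read_state()['width']
    env.move_l([x,y,z+60],rate=120); env.move_l([x,y,max(clear,z+60)],rate=300)
    print('pick stop',s,'w',round(w,1),'after',round(env.read_state()['width'],1))
def place(px,py,rim,yaw=0.,clear=270):
    z=rim+142; top=max(clear,z+85)
    env.reach([px,py,top],down(yaw))
    env.move_l([px,py,z+65],rate=200)
    s=env.move_l([px,py,z-3],rate=50,f_stop=6)
    st=env.read_state(); print('place stop',s,'z err',round(st['tool_pos'][2]-z,1),st['force'].round(1),'t',round(st['time_s'],1))
    return s
def release():
    set_gripper(50); p=env.read_state()['tool_pos']; env.move_l([p[0],p[1],p[2]+60],rate=150)
E
python3 - <<'E'
from h import *
pick(647.3,-107.2,10)
snap('wrist','d1'); snap('scene','d2')
E
```

```text
pick stop False w 21.1 after 21.5
```

View pics/d1.png

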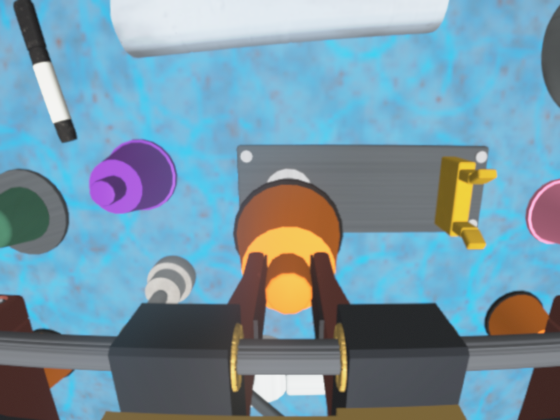

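View pics/d2.png

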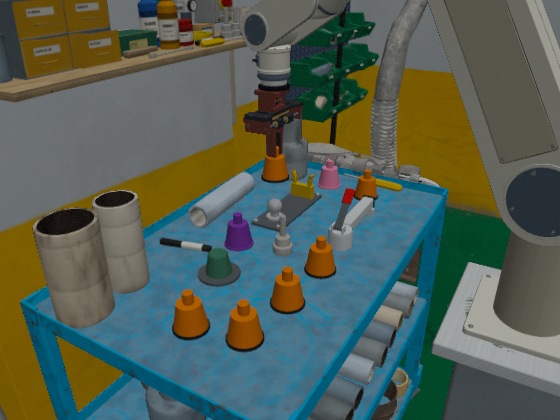

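The cap is held by its knob at (288,285) and hanging upright, with the ball exposed at (290,178). Next I'll place it on the post and then measure the ball and coupler.

```bash
python3 - <<'E'
from h import *
place(624,176.5,8)
release()
env.reach([570,176,300],down(0)); snap('wrist','e_post')
env.reach([580,-107,260],down(0)); snap('wrist','e_ball'); print(env.read_state()['tool_pos'])
env.reach([580,-260,260],down(0)); snap('wrist','e_rest'); print(env.read_state()['tool_pos'])
env.reach([400,-160,300],down(0)); snap('wrist','e_coup'); print(env.read_state()['tool_pos'])
E
```

```text
place stop True z err -0.3 [-0.4 -0.   5.7] t 11.7
[ 580.31260074 -105.87926204  259.87246704]
[ 580.13240226 -258.28046949  259.9028768 ]
[ 401.63288971 -160.34542972  300.40410557]
```

View pics/e_post.png

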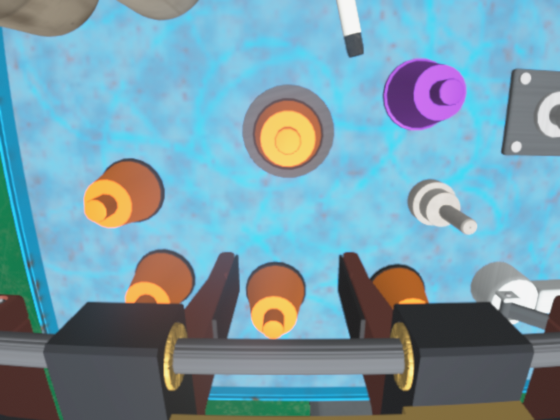

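View pics/e_ball.png

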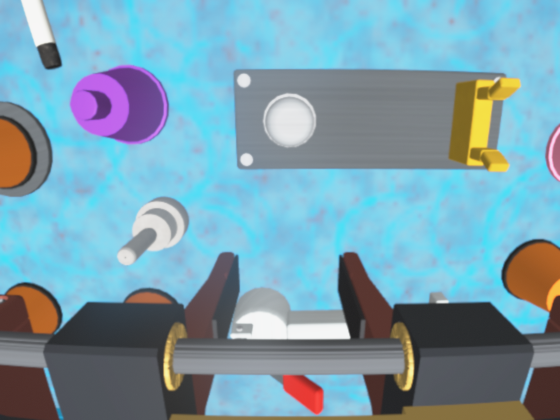

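View pics/e_rest.png

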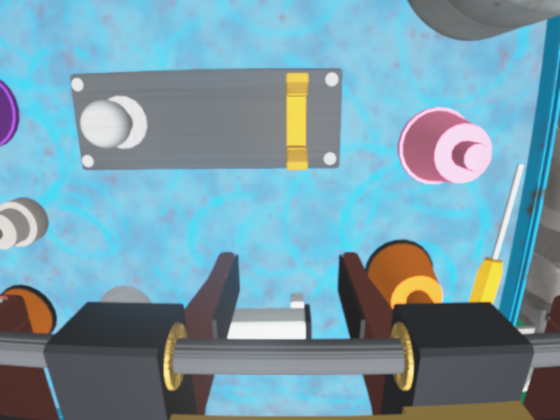

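View pics/e_coup.png

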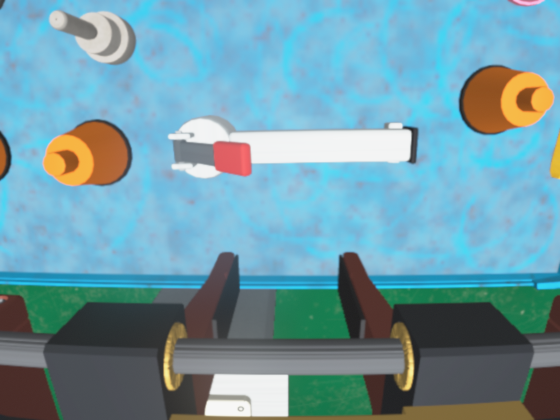

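```bash
python3 - <<'E'
from h import *
def msk(c,im,poly=None): pass
def contour(m):
    m=cv2.morphologyEx(m.astype(np.uint8),cv2.MORPH_OPEN,np.ones((3,3)))
    return max(cv2.findContours(m,0,1)[0],key=cv2.contourArea).reshape(-1,2)
def fitedges(P,ref,label):
    r=cv2.minAreaRect(P[:,:2].astype(np.float32)); b=cv2.boxPoints(r); print(label,'centre',np.round(r[0],1),'size',np.round(r[1],1),'ang',round(r[2],2))
env.reach([400,-160,300],down(0)); env.hold(.4); c,im=snap('wrist','f_coup')
h=cv2.cvtColor(im,cv2.COLOR_BGR2HSV)
m=(h[...,1]<45)&(h[...,2]>150); m[:, :160]=0; m[:100]=0; m[200:]=0; m[:,430:]=0
m2=m.copy(); m2[:,:255]=0; m2[:,385:]=0
ct=contour(m2); 
fitedges(p2w(c,ct,50),None,'bar')
cv2.imwrite('pics/f_m.png',m.astype(np.uint8)*255)
np.save('f_c.npy',c[2])
env.reach([580,-185,280],down(0)); env.hold(.4); c,im=snap('wrist','f_st'); np.save('f_s.npy',c[2])
h=cv2.cvtColor(im,cv2.COLOR_BGR2HSV)
m=(h[...,1]<70)&(h[...,2]<130);m[:, :100]=0; m[220:]=0;m[:,480:]=0
ct=contour(m); fitedges(p2w(c,ct,10),None,'plate')
y=cv2.inRange(h,(18,120,80),(35,255,255)); y[220:]=0; y[:,480:]=0
ys,xs=np.nonzero(y); print('yellow',xs.min(),xs.max(),ys.min(),ys.max())
cv2.imwrite('pics/f_m2.png',m.astype(np.uint8)*255)
print(w2p(c,[[647,-107,46]]))
E
```

```text
bar centre [ 446.7 -189. ] size [ 30.  121.3] ang 1.09
plate centre [ 672.2 -246.7] size [10.1 21. ] ang 0.61
yellow 362 403 76 164
[[199.02244494 122.09847422]]
```

View pics/f_st.png

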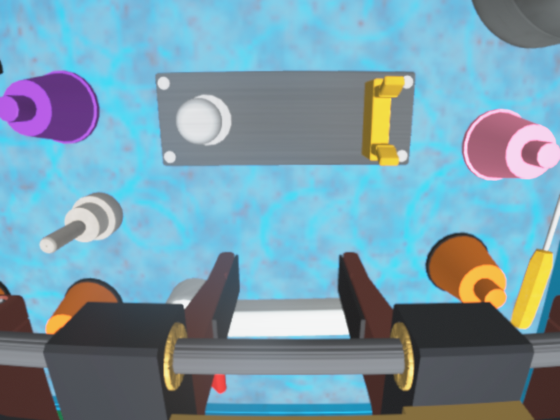

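View pics/f_m.png

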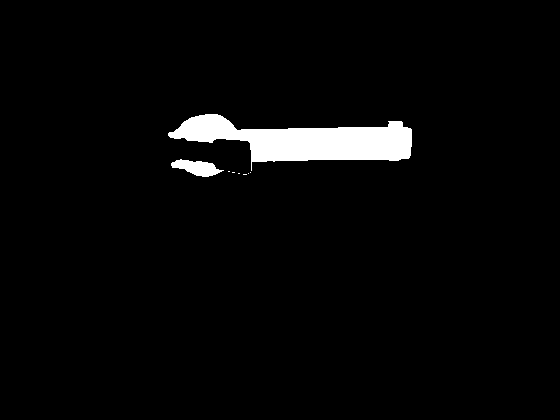

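View pics/f_m2.png

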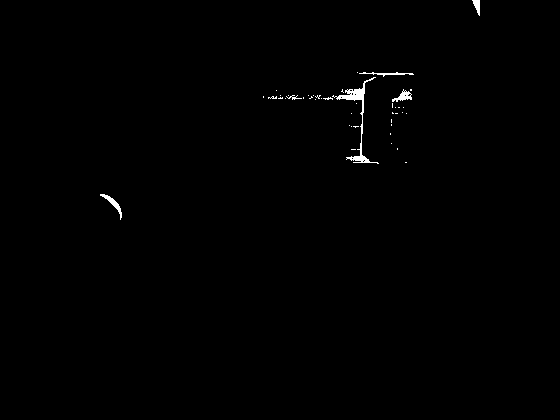

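```bash
cat > m.py <<'E'
from h import *
K,d,_=cam('wrist')
cc=(K,d,np.load('f_c.npy')); cs=(K,d,np.load('f_s.npy'))
im=cv2.imread('pics/f_coup.png'); h=cv2.cvtColor(im,cv2.COLOR_BGR2HSV)
m=((h[...,1]<45)&(h[...,2]>150))
up=[];lo=[]
for x in range(265,380,3):
    y=np.nonzero(m[110:175,x])[0]+110; up.append((x,y.min()-.5)); lo.append((x,y.max()+.5))
# upper edge: top edge z=50 far side (or side?), camera sees
U=p2w(cc,up,50);L=p2w(cc,lo,50)
pu=np.polyfit(U[:,1],U[:,0],1);pl=np.polyfit(L[:,1],L[:,0],1); print('bar edges slope',pu,pl)
for y in(-120,-190,-240): print(y,(np.polyval(pu,y)+np.polyval(pl,y))/2, np.polyval(pu,y)-np.polyval(pl,y))
# head circle z=46: upper arc
pts=[]
for x in range(178,234,2):
    y=np.nonzero(m[105:140,x])[0]
    if len(y): pts.append((x,y.min()+104.5))
for x in range(198,222,2):
    y=np.nonzero(m[163:185,x])[0]
    if len(y): pts.append((x,y.max()+163.5))
from scipy.optimize import least_squares
H=p2w(cc,pts,46); 
r=least_squares(lambda p:np.hypot(H[:,0]-p[0],H[:,1]-p[1])-p[2],[447,-77,31],loss='soft_l1',f_scale=.5); print('head',r.x,np.abs(r.fun).max())
r=least_squares(lambda p:np.hypot(H[:,0]-p[0],H[:,1]-p[1])-31,[447,-77],loss='soft_l1',f_scale=.5); print('head31',r.x)
print('rear end px ~411', p2w(cc,[(411,143)],50),p2w(cc,[(417,146)],20))
# stand
im=cv2.imread('pics/f_st.png'); h=cv2.cvtColor(im,cv2.COLOR_BGR2HSV)
m=(h[...,1]<75)
up=[];lo=[]
for x in list(range(175,355,4)):
    y=np.nonzero(~m[30:100,x])[0]+30; up.append((x,y.max()+.5))
    y=np.nonzero(~m[140:200,x])[0]+140; lo.append((x,y.min()-.5))
U=p2w(cs,up,10);L=p2w(cs,lo,10)
pu=np.polyfit(U[:,1],U[:,0],1);pl=np.polyfit(L[:,1],L[:,0],1); print('plate slope',pu,pl)
for y in(-105,-190,-265): print(y,(np.polyval(pu,y)+np.polyval(pl,y))/2, np.polyval(pu,y)-np.polyval(pl,y))
v=h[...,2]; 
cv2.imwrite('pics/f_z.png',cv2.resize(im[60:175,140:430],None,fx=2.7,fy=2.7,interpolation=cv2.INTER_CUBIC))
E
python3 m.py
```

```text
bar edges slope [-2.31722936e-02  4.57267581e+02] [-1.64203779e-02  4.28597579e+02]
-120 445.308140341849 29.480232483634097
-190 446.6938838450684 29.952866578701162
-240 447.6837006330822 30.290462360891866
head [445.41574978 -83.91051211  29.84218463] 2.5514247702855606
head31 [444.83190119 -84.09183822]
rear end px ~411 [[ 447.9985519  -274.48494948   50.        ]] [[ 442.32592469 -291.4059127    20.        ]]
plate slope [-6.09488561e-03  6.91484980e+02] [-3.68986449e-03  6.03557568e+02]
-105 648.0349731327019 88.17993945183093
-190 648.4508250119286 88.38436624728763
-265 648.8177531406579 88.5647428315142
```

View pics/f_z.png

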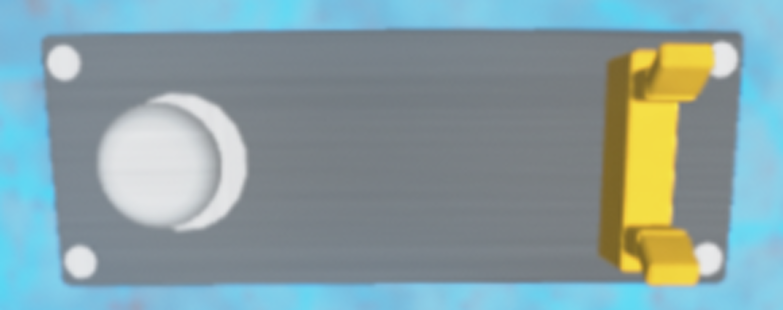

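```bash
python3 - <<'E'
import cv2
im=cv2.imread('pics/f_coup.png'); cv2.imwrite('pics/f_z2.png',cv2.resize(im[105:190,160:430],None,fx=2.9,fy=2.9,interpolation=cv2.INTER_CUBIC))
E
```

```text
(no output)
```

View pics/f_z2.png

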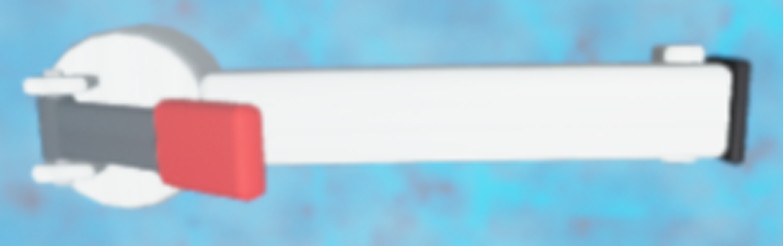

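```bash
python3 - <<'E'
from h import *
K,d,_=cam('wrist'); cc=(K,d,np.load('f_c.npy'))
print(p2w(cc,(203.1,145.3),46)); print('end',p2w(cc,[(412.5,144)],50), 'foot tab top', p2w(cc,[(386.5,122),(403,122)],20))
# hypothesis overlay
ax=np.array([446.0,-78.]); th=0.019; f=np.array([-np.sin(th),np.cos(th)]); s=np.array([f[1],-f[0]])
def P(b,l,z): return [*(ax-f*b+s*l),z]
im=cv2.imread('pics/f_coup.png')
pts=[P(-31*np.cos(a),31*np.sin(a),46) for a in np.linspace(0,6.28,40)]+[P(b,l,50) for b in np.linspace(26,198,20) for l in(-15,15)]+[P(b,l,20) for b in(183,197) for l in(-20,20)]
for u in w2p(cc,pts): cv2.circle(im,tuple(int(v) for v in u.round()),1,(0,0,255),-1)
cv2.imwrite('pics/f_z3.png',cv2.resize(im[105:190,160:430],None,fx=2.9,fy=2.9,interpolation=cv2.INTER_CUBIC))
E
```

```text
[[445.23378464 -79.64198361  46.        ]]
end [[ 447.08871648 -275.9975911    50.        ]] foot tab top [[ 465.86747059 -258.1292169    20.        ]
 [ 466.08093617 -274.89895504   20.        ]]
```

View pics/f_z3.png

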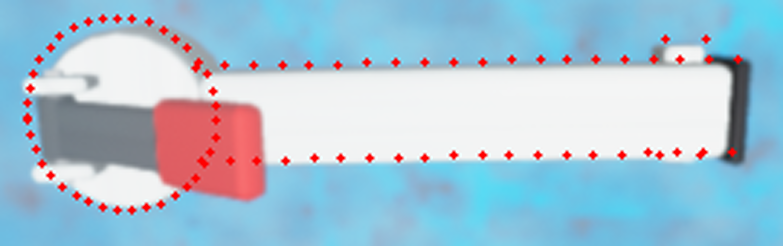

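```bash
python3 - <<'E'
from h import *
for n,p in [('g_ball',[580,-107,260]),('g_head',[378,-78,260])]:
    env.reach(p,down(0)); env.hold(.5); c,im=snap('wrist',n); np.save(n+'.npy',c[2]); print(env.read_state()['tool_pos'])
    cv2.imwrite(f'pics/{n}_z.png',cv2.resize(im[70:190,220:400],None,fx=4,fy=4,interpolation=cv2.INTER_CUBIC))
E
```

```text
[ 579.99039876 -107.33422436  260.06014494]
[378.09978198 -78.01207855 259.91609748]
```

View pics/g_ball_z.png

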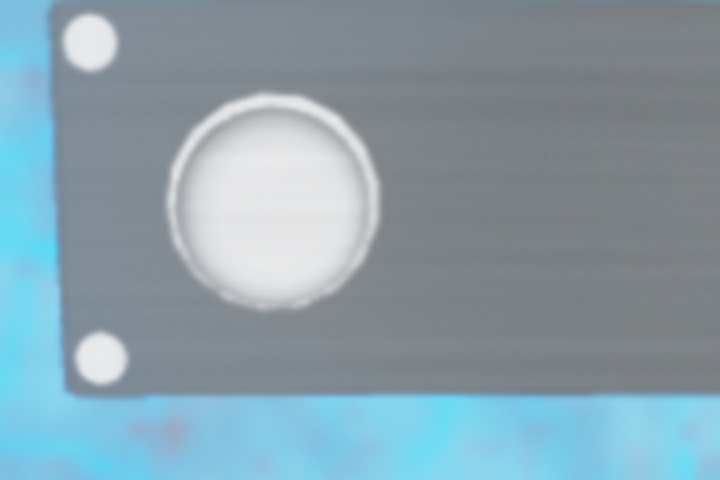

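View pics/g_head_z.png

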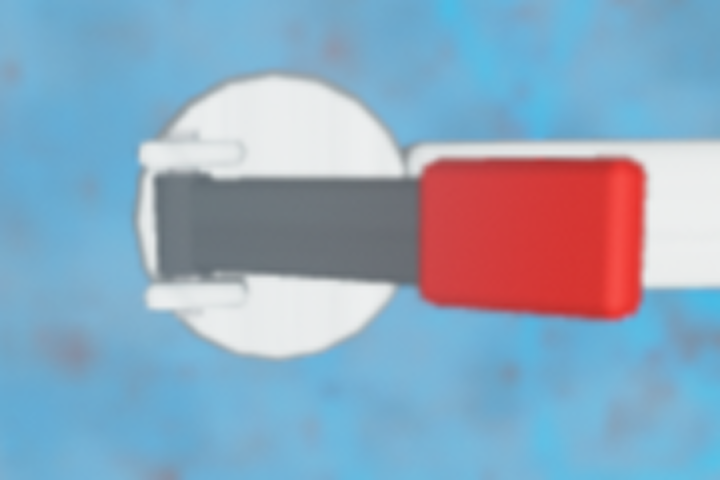

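```bash
python3 - <<'E'
from h import *
K,d,_=cam('wrist')
for n,u in [('g_ball',(288.5,121)),('g_head',(289.6,123.75))]: print(n,p2w((K,d,np.load(n+'.npy')),u,46))
E
```

```text
g_ball [[ 648.44692399 -107.49802408   46.        ]]
g_head [[444.34447727 -78.87610972  46.        ]]
```

```bash
python3 - <<'E'
from h import *
g=[446.6,-186.9]; q=down(-1.5503); q2=down(-1.5658)
for p,o in [([*g,96],q),([648.95,-215.5,126],q2)]: print(env.ik(p,o))
set_gripper(60)
env.reach([*g,220],q); env.move_l([*g,150],rate=200); s=env.move_l([*g,96],rate=60,f_stop=10)
set_gripper(20); st=env.read_state(); print(s,st['width'],st['tool_pos'],st['force'])
env.move_l([*g,110],rate=30); env.move_l([*g,210],rate=120)
env.move_l([648.95,-215.5,210],rot=q2,rate=120); env.hold(.3)
st=env.read_state(); print(st['width'],st['tool_pos'],st['force'])
snap('scene','h1'); snap('wrist','h2')
E
```

```text
None
NoneTraceback (most recent call last):
  File "<stdin>", line 5, in <module>
station.IKError: the arm cannot take that pose within its joint ranges
```

```bash
python3 - <<'E'
from h import *
K,d,_=cam('wrist'); c=(K,d,np.load('g_head.npy'))
ax=np.array([444.4,-78.9]); f=np.array([-.0205,1])
for a in np.arange(.65,1,.05):
    print(round(a,2), w2p(c,[[*(ax+f*(18-95*np.cos(a))),56+95*np.sin(a)]]), 18-95*np.cos(a),56+95*np.sin(a))
im=cv2.imread('pics/d2.png'); cv2.imwrite('pics/d2z.png',cv2.resize(im[0:200,200:360],None,fx=3,fy=3))
for y in (1.5913,): print(env.ik([446.6,-186.9,96],down(y)),env.ik([648.95,-215.5,126],down(1.5758)))
E
```

```text
0.65 [[381.26661074 126.58788228]] -57.62796086216031 113.49270854492376
0.7 [[378.04758488 126.93374808]] -54.66000779202639 117.20068028758067
0.75 [[374.36475014 127.28313457]] -51.51044254301297 120.75568220221675
0.8 [[370.21164488 127.63515288]] -48.1871373879807 124.14882863545468
0.85 [[365.58503785 127.98885393]] -44.698398859073286 127.37163848832782
0.9 [[360.48539696 128.34322524]] -41.052946985713106 130.41605641461092
0.95 [[354.91734383 128.69718762]] -37.25989349906891 133.27447295499053
[-4.20930813e-01  5.78169848e-01  2.03781248e+00 -4.44089210e-16
  5.25610323e-01 -4.41434486e-01] [-3.38021269e-01  7.21700816e-01  1.57378295e+00 -4.44089210e-16
  8.46108892e-01 -3.43024943e-01]
```

View pics/d2z.png

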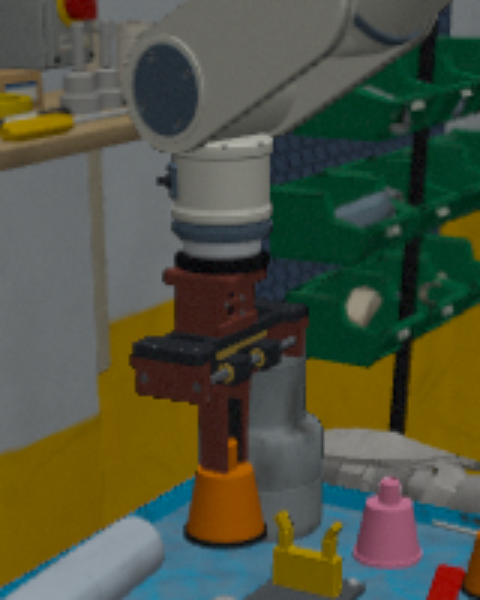

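```bash
python3 - <<'E'
from h import *
B=112
g=[444.4+.0205*B,-78.9-B]; q=down(np.pi/2+.0205); q2=down(np.pi/2+.005)
t=[648.4+.005*B,-107.5-B]
set_gripper(60)
env.reach([*g,220],q); env.move_l([*g,150],rate=200); s=env.move_l([*g,96],rate=60,f_stop=10)
set_gripper(20); st=env.read_state(); print(s,st['width'],st['tool_pos'],st['force'])
env.move_l([*g,110],rate=30); env.move_l([*g,210],rate=120)
env.move_l([*t,210],rot=q2,rate=120); env.hold(.3)
st=env.read_state(); print(st['width'],st['tool_pos'],st['force'])
snap('scene','h1'); c,_=snap('wrist','h2'); np.save('h2.npy',c[2])
E
```

```text
False 29.51293571231502 [ 446.85129709 -190.94494837   96.16240102] [0.91036246 0.46207484 1.25354718]
29.839885128731254 [ 648.84949098 -219.50978117  210.13086098] [-0.49883405  0.6058721  -6.56111747]
```

View pics/h1.png

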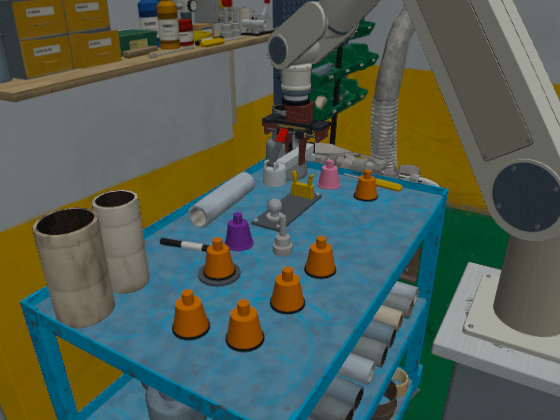

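View pics/h2.png

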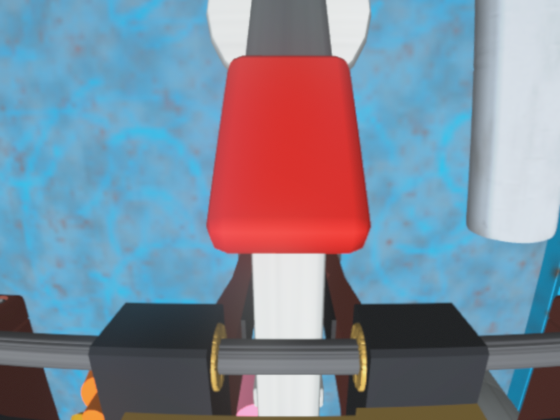

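The coupler is held across the bar, with the lever (260–290,130) still up and the head at (275,170) above the stand. Lowering gently.

```bash
python3 - <<'E'
from h import *
p=env.read_state()['tool_pos']; x,y=648.96,-219.5
env.move_l([x,y,170],rate=60)
snap('scene','i0')
s=env.move_l([x,y,124],rate=20,f_stop=8); st=env.read_state(); print(s,st['tool_pos'],st['force'],st['wrist_torque'],st['time_s'])
snap('scene','i1')
im=[cv2.imread(f'pics/i{k}.png')[110:240,220:360] for k in(0,1)]
cv2.imwrite('pics/i.png',cv2.resize(np.hstack(im),None,fx=2.8,fy=2.8,interpolation=cv2.INTER_CUBIC))
E
```

```text
True [ 648.97722106 -219.46575956  126.05011203] [0.04875568 0.97847972 6.64579295] [-0.23976489  0.06000674 -0.02794912] 31.4583
```

View pics/i.png

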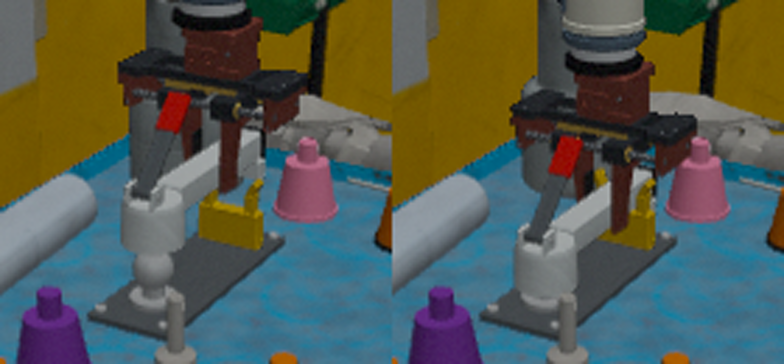

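```bash
python3 - <<'E'
from h import *
x,y=648.96,-219.5
set_gripper(60); env.hold(.3); env.move_l([x,y,230],rate=100)
set_gripper(0); print('w',env.read_state()['width'])
lx,ly=648.4+.005*50,-107.5-50; q=down(np.pi/2+.005)
env.reach([lx,ly,270],q); env.hold(.2)
c,im=snap('wrist','j1')
s=env.move_l([lx,ly,167.5],rate=40,f_stop=20); st=env.read_state(); print(s,st['tool_pos'],st['force'],st['time_s'])
env.hold(.2)
env.move_l([lx,ly,260],rate=150)
snap('scene','j2')
env.reach([580,-160,280],down(0)); env.hold(.3); c,im=snap('wrist','j3'); np.save('j3.npy',c[2])
im=cv2.imread('pics/j2.png')[110:240,200:360]; cv2.imwrite('pics/j2z.png',cv2.resize(im,None,fx=4,fy=4,interpolation=cv2.INTER_CUBIC))
E
```

```text
w 0.5010864829866967
True [ 650.36347746 -160.21020766  237.51999471] [-0.56361241 -0.82652157  3.40382027] 36.4583
```

View pics/j2z.png

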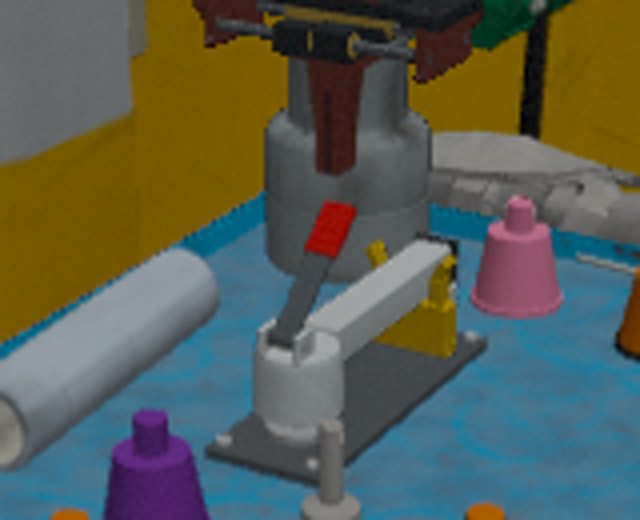

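View pics/j3.png

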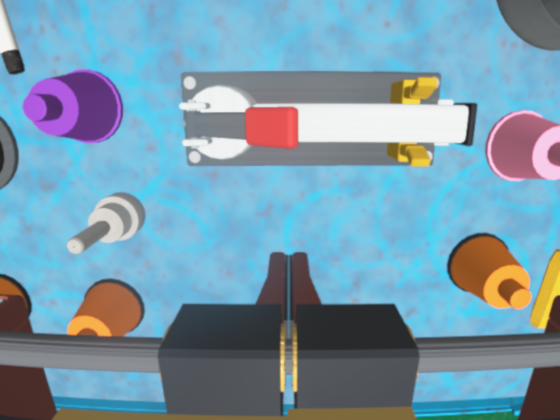

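The pictures show the coupler seated with its bar in the fork. The lever is still up because the press stopped on first contact. I'll press again, slower and with a higher stop.

```bash
python3 - <<'E'
from h import *
lx,ly=648.4+.005*46,-107.5-46; q=down(np.pi/2+.005)
env.reach([lx,ly,260],q); env.hold(.3); env.move_l([lx,ly,246],rate=60)
for k in range(6):
    s=env.move_l([lx,ly,168],rate=15,f_stop=25); st=env.read_state(); print(s,st['tool_pos'].round(1),st['force'].round(1),st['time_s'])
    if not s or st['tool_pos'][2]<172: break
E
```

```text
False [ 649.2 -153.6  170.6] [-4.9 -1.3 21.7] 46.1417
```

```bash
python3 - <<'E'
from h import *
lx,ly=649,-153.5
env.move_l([lx,ly,260],rate=150)
env.reach([560,-107,300],down(0)); env.hold(.3); c,im=snap('wrist','k1'); np.save('k1.npy',c[2])
snap('scene','k2'); snap('top','k3')
im=cv2.imread('pics/k2.png')[110:240,200:360]; cv2.imwrite('pics/k2z.png',cv2.resize(im,None,fx=4,fy=4,interpolation=cv2.INTER_CUBIC))
E
```

```text
(no output)
```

View pics/k2z.png

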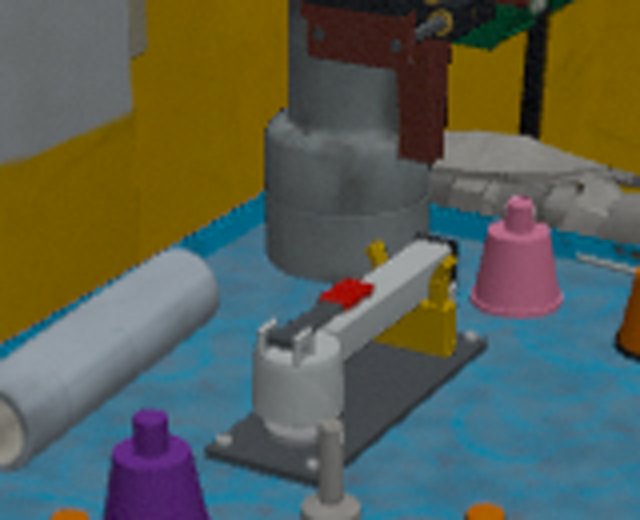

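View pics/k1.png

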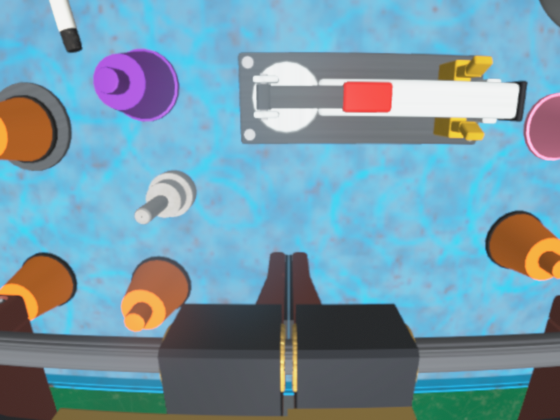

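View pics/k3.png

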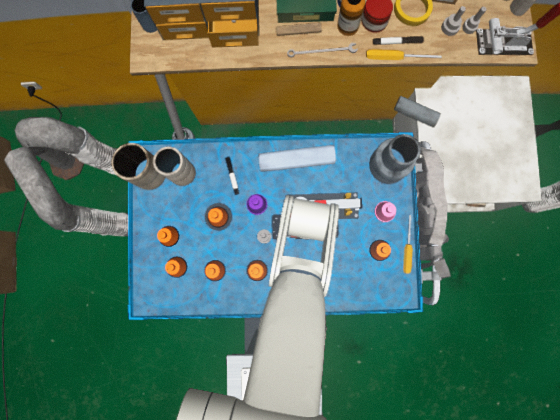

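The latch is down flat and the coupler is in line with the bar in the fork. Now the loose caps.

```bash
cat >> h.py <<'E'
PX,PY=624.,176.5
def find(x,y,tag,yaw=0.):
    """view cap near x,y; centre of its bright top (z=60)"""
    env.reach([x-58,y,280],down(yaw)); env.hold(.3)
    c,im=snap('wrist',tag)
    h=cv2.cvtColor(im,cv2.COLOR_BGR2HSV)
    m=cv2.inRange(h,np.array((5,150,190)),np.array((25,255,255)))
    m[300:]=0
    m=cv2.morphologyEx(m,cv2.MORPH_OPEN,np.ones((3,3)))
    n,l,s,ce=cv2.connectedComponentsWithStats(m)
    best=None
    for i in range(1,n):
        if s[i][4]<600: continue
        w=p2w(c,ce[i],62)[0]; dd=np.hypot(w[0]-x,w[1]-y)
        if best is None or dd<best[0]: best=(dd,w,s[i],ce[i])
    print('find',tag,best and (best[0].round(1),best[1].round(1),best[2],best[3].round(1)))
    return best
def do(x,y,k,tag):
    b=find(x,y,tag)
    if b is None: raise SystemExit('none')
    if b[0]>15: b=find(b[1][0],b[1][1],tag+'b')
    x,y=b[1][:2]; rim=8+27*k; clr=max(270,rim+142+85)
    pick(x,y,0,clear=clr)
    env.move_l([PX,PY,clr],rate=300)
    place(PX,PY,rim,clear=clr)
E
python3 - <<'E'
from h import *
set_gripper(60)
do(444,40,1,'l1')
snap('scene','l1s')
E
```

```text
find l1 (np.float64(148.5), array([440.1, 188.4,  62. ]), array([  87,  113,   54,   56, 2132], dtype=int32), array([113.6, 141. ]))
find l1b (np.float64(129.9), array([453. , 317.7,  62. ]), array([ 101,   88,   66,   61, 2722], dtype=int32), array([132.5, 120. ]))
pick stop False w 21.5 after 21.6
place stop True z err -0.8 [-0.5 -1.6  6.2] t 58.4
```

View pics/l1.png

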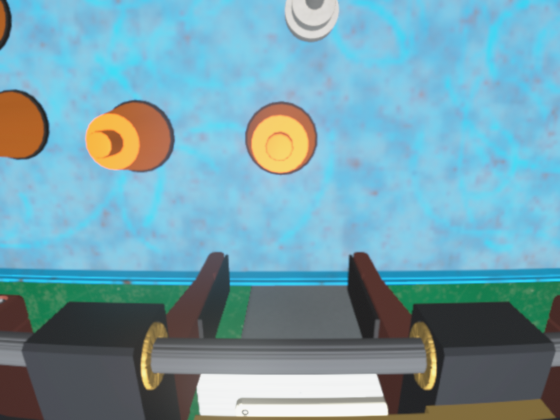

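View pics/l1s.png

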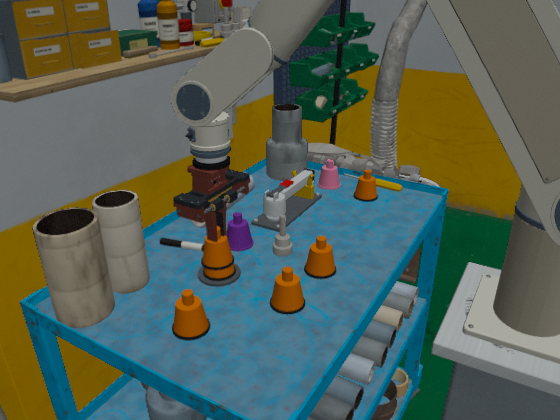

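```bash
python3 - <<'E'
from h import *
im=cv2.imread('pics/l1.png'); h=cv2.cvtColor(im,cv2.COLOR_BGR2HSV)
for q in [(265,150),(280,146),(295,150),(280,165),(120,150)]: print(h[q[1],q[0]])
release()
env.reach([PX-58,PY,320],down(0)); env.hold(.3); snap('wrist','m1')
E
```

```text
[ 19 147 247]
[ 22 145 247]
[ 22 144 247]
[ 22 139 247]
[ 12 183 204]
```

View pics/m1.png

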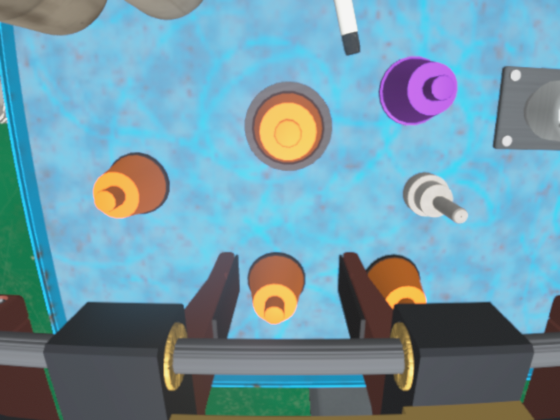

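The second cap is nested, concentric at (288,128). My colour threshold had missed the overexposed cap directly below the camera and picked a neighbouring orange cap instead. I'll loosen it and carry on.

```bash
sed -i "s/(5,150,190)/(5,105,190)/; s/(25,255,255)))$/(28,255,255)))/" h.py
python3 - <<'E'
from h import *
do(444,40,2,'n1'); release()
do(448,180,3,'n2'); release()
snap('scene','n2s')
E
```

```text
find n1 (np.float64(9.4), array([437. ,  46.2,  62. ]), array([ 252,  114,   62,   59, 2834], dtype=int32), array([281.5, 143.1]))
pick stop False w 21.4 after 21.3
place stop True z err -0.3 [-0.1 -0.7  5. ] t 68.1
find n2 (np.float64(13.5), array([440.3, 191. ,  62. ]), array([ 246,  115,   59,   59, 2752], dtype=int32), array([275.2, 143.9]))
pick stop False w 21.4 after 21.6
place stop True z err -0.3 [-0.4  0.2  4. ] t 76.9
```

View pics/n2s.png

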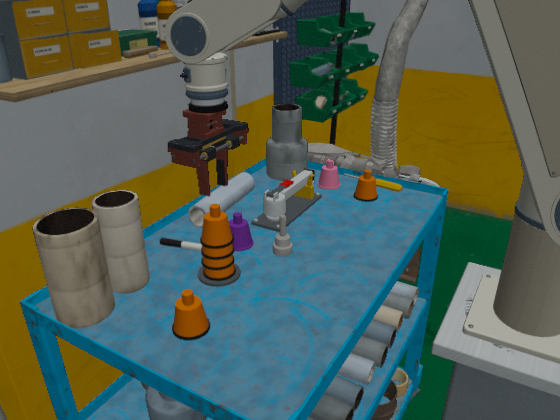

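View pics/n2.png

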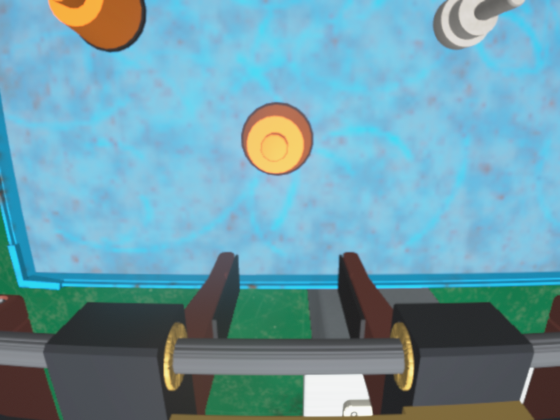

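```bash
python3 - <<'E'
from h import *
do(558,340,4,'o1'); release()
p=env.read_state()['tool_pos']; env.move_l([p[0]-100,p[1]-100,p[2]+20],rate=250)
do(494,-358,5,'o2'); release()
p=env.read_state()['tool_pos']; env.move_l([PX-58,PY,p[2]+20],rate=200); env.hold(.3); snap('wrist','o3')
env.reach([450,-200,350],down(0)); env.hold(.3)
snap('scene','o4'); snap('top','o5'); c,im=snap('wrist','o6')
E
```

```text
find o1 (np.float64(10.2), array([561.8, 349.4,  62. ]), array([ 245,  100,   64,   61, 2981], dtype=int32), array([275.9, 130. ]))
pick stop False w 21.4 after 21.5
place stop True z err -0.5 [-0.  -0.4  4. ] t 86.0
find o2 (np.float64(17.7), array([ 493.2, -375.7,   62. ]), array([ 282,  106,   58,   60, 2764], dtype=int32), array([310.3, 135.1]))
find o2b (np.float64(0.5), array([ 493.2, -376.2,   62. ]), array([ 260,  104,   60,   60, 2841], dtype=int32), array([289.6, 133.7]))
pick stop False w 21.2 after 21.2
place stop True z err -0.3 [-1.  -0.   4.6] t 98.7
```

View pics/o4.png

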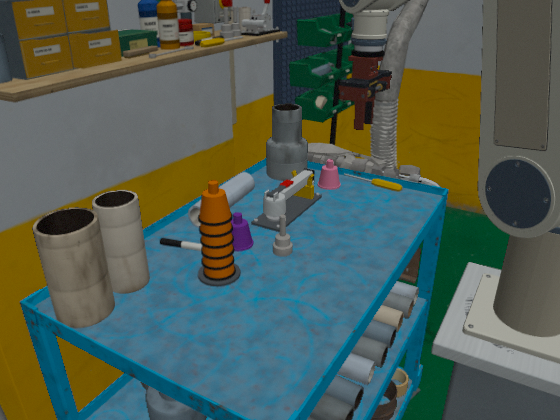

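View pics/o5.png

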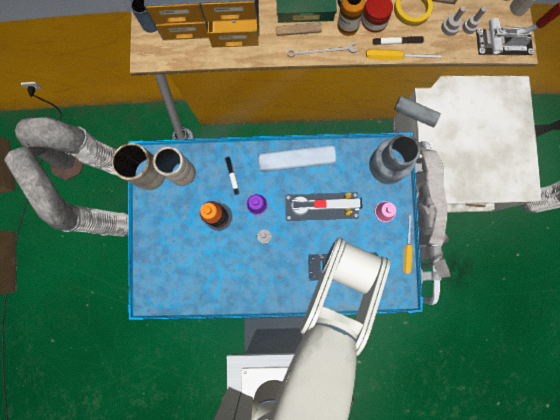

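View pics/o6.png

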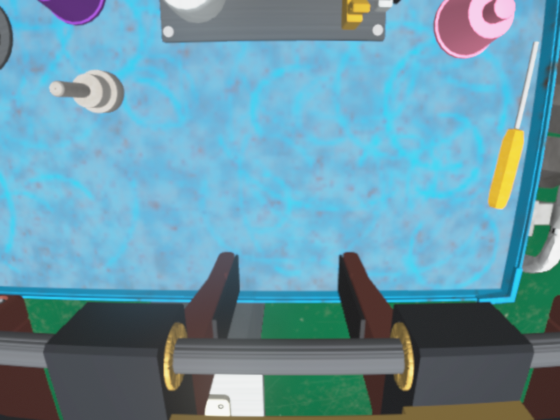

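View pics/o3.png

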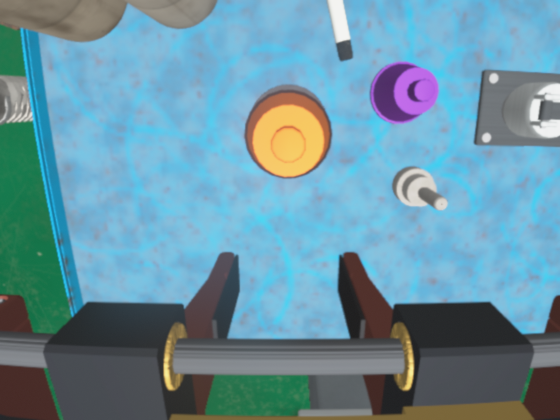

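All six caps are nested. One numeric check that the stack is upright and at the right height, plus a closer look at it.

```bash
python3 - <<'E'
from h import *
c=cam('scene'); im=cv2.imread('pics/o4.png')
P=[[PX,PY,227]]+[[PX+36.5*np.cos(a),PY+36.5*np.sin(a),8+27*k] for k in range(6) for a in np.linspace(0,6.28,24)]
big=cv2.resize(im[170:295,170:300],None,fx=4.5,fy=4.5,interpolation=cv2.INTER_CUBIC); b2=big.copy()
for u in w2p(c,P): cv2.circle(b2,tuple(int(v) for v in ((u-[170,170])*4.5).round()),2,(255,255,0),-1)
i=cv2.resize(np.hstack([big,b2]),(800,384)); cv2.imwrite('pics/p.png',i)
im=cv2.imread('pics/k2.png'); a=cv2.imread('pics/o4.png')
t=cam('top'); print('knob in top', w2p(t,[[PX,PY,227]]), 'coupler head',w2p(t,[[648.4,-107.5,76]]))
cv2.imwrite('pics/p2.png',cv2.resize(a[150:240,230:350],None,fx=5,fy=5,interpolation=cv2.INTER_CUBIC))
E
```

```text
knob in top [[206.2530643  210.08965506]] coupler head [[300.48513263 205.08672483]]
```

View pics/p.png

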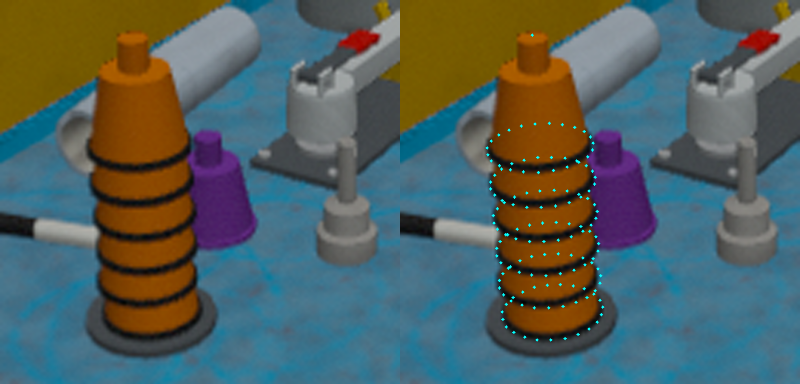

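View pics/p2.png

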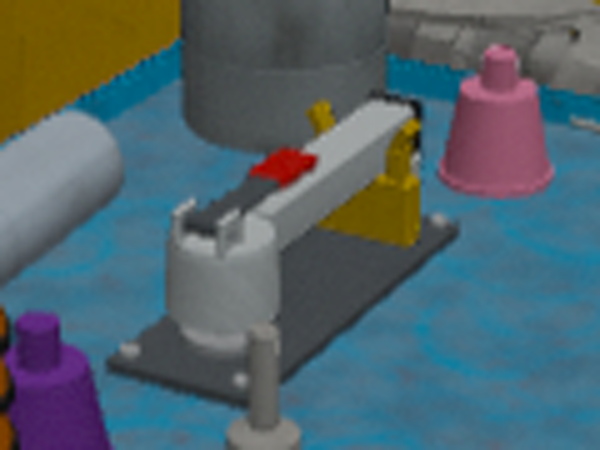

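The overlay fits all six rims and the top knob. The coupler is seated with its latch flat, and the gripper is clear of everything. Handing in.

```bash
python3 - <<'E'
from h import *
print(env.read_state()['time_s']); print(workorder.sign_off())
E
```

```text
102.5917
the job is handed in; nothing more can be done
None
```

The job is done and handed in at 102.6 s of the 210 s allowed; no verdict was reported.

**What I did:**
- I moved the cap from the ball to the post.
- I lowered the coupler onto the ball. It stopped on a light contact force at 126.05 mm tool height, against 126 mm expected.
- I pressed the latch fully down. Then I nested the five loose caps over the first, all held by their knobs.

**Last checks:**
- Each cap came to rest within 1 mm of its expected height.
- The scene picture, with the expected positions drawn over it, shows six evenly spaced rims and the top knob on the post axis.
- The coupler is in line with the stand, its bar is in the fork and the lever lies flat.
- The gauge, marker and driver look unmoved by eye.
- The gripper is clear of everything.

**What went wrong on the way:**
- The first latch press stopped on contact, so I repeated it slower with a higher force limit.
- My colour threshold missed one overexposed cap, so the second cap I took was a different orange cap from the one intended. It went on correctly. I then loosened the threshold and collected the missed cap.
- Two early estimates of the coupler head's position disagreed by several millimetres. A closer view settled this before I gripped it.

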